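# Switch the tube diverter and feed the waiting tubes

### The arm

A 7-joint arm with a two-finger parallel gripper is mounted at the origin on a cart in front of the work surface, level with it; the furniture and walls round the work are solid. World frame = base frame: x ahead of the robot, y to its left, z up, the work surface at z = 0. Lengths are in m, angles in rad, forces in N, time in s.
With the tool pointing down it reaches from about 0.4 to 0.875 m from the base axis. Payload 19.3 kg.
Tool frame: the origin (TCP) lies at the centre of the arm's flange, where the gripper is bolted on; the fingertips stand 173 mm ahead of it and the grasp point (between the pads) lies 155 mm ahead of it; z points along the fingers, y is the line along which they close (so a half turn about z gives the same grasp; the last joint's range is limited). The gripper opens to 85 mm and grips with 20 to 120 N. Pads are 22 mm wide; open, the fingers measure 114 mm over their backs; the gripper's body (76 mm by 85 mm) begins 54 mm behind the grasp point. The pads swing forward as they close: fully open they stand 13 mm farther back than shut.
Start: joints at [1.062, 0.521, -0.036, 1.599, 0.021, 1.021, -0.113], TCP at [0.266, -0.566, 0.405] pointing down, gripper open.
Joint ranges: [-2.91, 2.91], [-0.3, 2.13], [-1.5, 1.42], [0.17, 2.43], [-1.26, 4.41], [0.16, 1.93], [-2.52, 2.52]. Speed limits (rad/s): [1.89, 1.89, 2.39, 2.39, 3.01, 3.01, 3.01].

### API

Orientations are given as a unit quaternion [w, x, y, z].
In Python, from station import monitor, vision, bot gives the robot as it stands.
- The arm moves only by the tool servo_tool, never from a script. Its argument "targets" is text: rows parted by semicolons, each of 7 numbers parted by spaces: the closure, from 0 (fully open) to 1 (shut), then the shift along the tool's x, y, z in mm, then the turn, a rotation vector about the tool's x, y, z in degrees. In form: fingers dx dy dz wx wy wz; .... A call has 1 to 10 rows; each row is the pose to reach, as a shift and turn from the pose commanded when the call began, along the tool's axes at that moment; what a row does not reach only later rows make up. A row lasts 1/10 s, in which the tool goes at most 50 mm and 8.59 degrees, less where a joint would pass 70% of its speed; a pose out of reach is approached as far as the arm can. A call with a gripper value outside its range is refused whole. The fingers move at their own pace and stop on an object; "force" is the grip in N (left out, the last holds). Time passes only in rows, so rows that repeat a pose let the fingers close. It gives the time, the measured TCP pose, the force, the opening and the grip force at its end, in the units of the state.
- monitor.state(): the state, without advancing time (a new reading comes with each control period).
- vision.snapshot(name): name is "scene" or "top"; returns a dict with "pixels" (480x640x3 uint8, blue, green, red), "range_z" (480x640 float32, m along the optical axis (not along the pixel's ray), 0 where there is no reading), "K" (3x3 intrinsics, pixels), "D" ([k1, k2, p1, p2, k3] as OpenCV has them; the pictures are not rectified), "R" (3x3) and "t" (3): a world point X has camera coordinates R X + t. Camera axes: x right, y down, z forward; pixel columns grow to the right and rows downward; lengths in m; the calibration is good to about 2 mm. A picture is of the moment at which its call begins.
- bot.close_job(): hands the job in; it is judged then, once.
The state is a dict: "clock": time; "joint_positions": joint angles; "qvel": joint speeds; "tau": joint torques, N m; "tool_pos": TCP position; "orientation": TCP orientation; "ft_force": force on the tool from outside, world axes, zero at the start; "moment": the same for the moment, N m; "opening": finger opening in m; "grip_force": force on a finger pad.
Only numpy, scipy, OpenCV 4.12 (cv2) and the standard library are available. Lean on these libraries where they do the work, as an engineer would, in place of code of your own. Each camera call takes 0.05 s, during which the arm holds its last target. There are 200 camera calls.

### The job

Switch the tube sorter over: with a fingertip, press down the raised black pad of the seesaw gate so that the gate rocks over its pivot and stays tipped fully to the other side. Then push the two tubes waiting on the feed shelf over its inner edge, so that both roll down the gate into the tray on that newly lowered side. Only press and push, lift nothing, and leave the small things standing around the sorter undisturbed.

Things in the scene. Friction and masses are not known exactly. Their poses are not given: they have to be found in the camera images.
- sorter: Bench-top tube sorter, white plates on a grey base 124 x 292 mm, fixed. Origin: centre of its underside; x to its back, y to its left, z up; yaw up to 0.3 rad. Front and back plates (x = +-57 mm) are 47 mm high, but 109 mm high for y = -69 to +23 mm. An aluminium seesaw gate plate (106 x 150 mm) in the middle rocks left/right about an axle along x at y = 0, z = 65 mm; a tray at each end.
- gate (a joint): Angle of the seesaw gate (rad). -0.35: fully tipped to the right (right end and pad low, left pad raised). +0.35: fully tipped to the left. It starts at one of these two. A weight above the axle makes it fall to the nearer side once past the middle and stay there; a raised pad moves down with under 2 N, then meets a hard stop.
- left_pad (a point): Centre of the top face of the left black press pad: a disc 28 mm across, 8 mm thick, on the rocker bar before the front plate (100 mm before and 75 mm left of the axle's middle). It turns with the gate; its top is at z = 98 mm when raised and 47 mm when low, moving sideways under 10 mm. Free above and in front.
- right_pad (a point): The same on the right end of the rocker bar (75 mm right of the axle's middle); low when the left one is raised.
- shelf_edge (a point): Middle of the inner (left) edge of the feed shelf's top, sorter y = -14 mm, z = 98 mm. Left of it is a 28 mm drop slot, closed by a stop wall (y = 14 to 17 mm, top z = 111 mm): a tube pushed over the edge drops about 25 mm onto the gate's middle and rolls to the low side. The shelf is 110 mm long in x and falls 4 degrees to the right, so tubes rest against its lip.
- shelf_lip (a point): Middle of the outer (right) edge of the shelf, on top of its 3 mm thick, 4 mm high lip, sorter y = -64 mm, z = 98.5 mm. The outer tube's side stands flush with the lip, its axis 6 mm higher. A fingertip 2 to 8 mm above this point clears the lip and, moving left, pushes both tubes; both have dropped when its leading face reaches the inner edge.
- tube_a_mid (a point): Middle of the blue-capped sample tube waiting on the shelf: 102 mm long, 21 mm thick, 20 g, smooth, lying along the sorter's x axis. The two waiting tubes lie side by side, in either order. This point is at mid-length on its axis.
- tube_b_mid (a point): Middle of the white-capped sample tube waiting on the shelf, same size and attitude.
- tube_a: The blue-capped tube (origin on its outer surface at mid-length; it turns as the tube rolls: use the point).
- tube_b: The white-capped waiting tube (as above).
- left_tray (a point): Where a tube's axis lies when it rests against the end wall of the left tray (128 mm left of the axle); a second tube rests beside it, 21 mm nearer the gate. Its floor slopes from 74 to 140 mm left of the axle; the end wall is 51 mm high.
- right_tray (a point): The same in the right tray.
- vial_a_mid (a point): Centre of a glass vial with white cap, 24 mm across, 54 mm tall, standing on the table in front of the sorter's middle, between the pads; leave it alone.
- vial_b_mid (a point): Centre of a vial with dark cap, same size, standing behind the sorter's right half; leave it alone.
- vial_c_mid (a point): Centre of a vial standing farther left on the table; leave it alone.
- fitting_n: Push-in tube fitting, 18 x 33 x 15 mm, lying on the table in front of the sorter's middle, between the pads; leave it alone. Origin under its centre.
- bar_n: White stirring bar, 10 x 30 x 10 mm, lying on the table at the left; leave it alone. Origin under its centre.
There are look-alikes about, which are no part of the job. What is shaped like the tube_b but purple is not meant.

How it is judged:
On the way, in this order (a step that is already met when the one before it is completed fails the run):
1. the gate has been rocked fully over to the other side while both tubes still wait on the shelf (distance of left_pad from where it was at the start of the episode above 0.04 m and (value of joint gate above 0.3 rad or value of joint gate below -0.3 rad) and height (world z) of each of tube_a_mid, tube_b_mid above 0.098 m and y of each of tube_a_mid, tube_b_mid in the frame of sorter below -0.012 m), for 0.2 s.
2. both waiting tubes have rolled into the tray on the newly lowered side (distance of left_pad from where it was at the start of the episode above 0.04 m and ((value of joint gate above 0.3 rad and y of tube_a_mid in the frame of sorter between 0.085 and 0.145 m and x of tube_a_mid in the frame of sorter between -0.05 and 0.05 m and z of tube_a_mid in the frame of sorter between 0 and 0.07 m and y of tube_b_mid in the frame of sorter between 0.085 and 0.145 m and x of tube_b_mid in the frame of sorter between -0.05 and 0.05 m and z of tube_b_mid in the frame of sorter between 0 and 0.07 m) or (value of joint gate below -0.3 rad and y of tube_a_mid in the frame of sorter between -0.145 and -0.085 m and x of tube_a_mid in the frame of sorter between -0.05 and 0.05 m and z of tube_a_mid in the frame of sorter between 0 and 0.07 m and y of tube_b_mid in the frame of sorter between -0.145 and -0.085 m and x of tube_b_mid in the frame of sorter between -0.05 and 0.05 m and z of tube_b_mid in the frame of sorter between 0 and 0.07 m))), for 0.2 s.
At the end, for the whole second after the job is handed in: The gate is tipped to the side opposite to its start (over 0.30 rad from level), and both tubes lie at rest (under 20 mm/s) in the tray on that side (axis 85 to 145 mm from the axle, within the plates, below 70 mm) (all of step 2 and linear speed of each of tube_a, tube_b below 0.02 m/s); the robot touches nothing.
It fails at once if a tube is lifted more than about 30 mm above where it lay (height (world z) of any of tube_a_mid, tube_b_mid above 0.138 m).
It fails at once if a vial, the fitting or the stirring bar is moved by more than 20 mm, or a vial falls over (distance of any of vial_a_mid, vial_b_mid, vial_c_mid, fitting_n, bar_n from where it was at the start of the episode above 0.02 m or angle between any of vial_a_mid, vial_b_mid, vial_c_mid's own z axis and vertical above 0.5 rad).
It also fails if it takes over 48 s, if anything falls off the work surface, if the arm or the gripper's body presses on something with over 40 N, if the wrist force passes 120 N, or if a joint passes its speed limit or range.

## Working session

There is one attempt and no reset: what is moved stays moved. The work goes in short steps, Python scripts to look and compute and a tool call to move; the robot and the scene stay as the last step left them, time stands still between calls to the robot, and variables do not carry over. Pictures are saved under pics/ and viewed, at most 10 in all, crops included, and the job is handed in when it is done.

Besides the shell and the picture viewer there is one more tool, called after ">>>" as a command line: name --argument value ..., lists and objects as JSON in quotes. servo_tool: Moves the arm, as the interface text tells. Its arguments: {"type":"object","properties":{"targets":{"type":"string"},"force":{"type":"number"}},"required":["targets"]}

```bash
mkdir -p pics; ls
cat > h.py <<'E'
import numpy as np, cv2
from station import monitor, vision, bot
def snap(n):
    s=vision.snapshot(n); return s
def cloud(s):
    # world xyz per pixel (480x640x3)
    v,u=np.mgrid[0:480,0:640]
    p=cv2.undistortPoints(np.stack([u.ravel(),v.ravel()],1).astype(np.float64)[:,None],s["K"],s["D"])[:,0]
    z=s["range_z"].ravel().astype(float)
    c=np.c_[p*z[:,None],z]
    w=(c-np.array(s["t"]).ravel())@np.array(s["R"])
    w[z==0]=np.nan
    return w.reshape(480,640,3)
E
python3 - <<'E'
from h import *
for n in("scene","top"):
    s=snap(n); cv2.imwrite(f"pics/{n}0.png",s["pixels"]); np.savez(f"{n}0.npz",**s)
    print(n,-np.array(s["R"]).T@np.array(s["t"]).ravel(),s["K"][0])
print(monitor.state())
E
```

```text
pics
scene [-0.22180955 -1.01076203  0.80738754] [599.45922254   0.         321.0303205 ]
top [ 0.35230632 -0.1385288   1.12780826] [484.46927999   0.         310.95932003]
{'clock': 0.1, 'joint_positions': array([ 1.06181288,  0.52196453, -0.03630434,  1.59996916,  0.0211958 ,
        1.02109919, -0.11280148]), 'qvel': array([-5.40756734e-04, -1.94117507e-03, -1.86618070e-05, -1.57655556e-03,
       -2.60000277e-03,  1.00356028e-03, -2.19424161e-03]), 'tau': array([ 4.98964000e-03, -9.28481770e+01,  1.98450431e+00, -3.70527184e+01,
        1.81495043e-02,  5.31596321e-03, -1.14343586e-04]), 'tool_pos': array([ 0.26543792, -0.56568775,  0.40417063]), 'orientation': array([-5.04535030e-04,  9.76033614e-01,  2.17619175e-01, -1.54712086e-04]), 'ft_force': array([-0.04395027, -0.42372638,  0.40473359]), 'moment': array([-0.03346206,  0.00829761, -0.02873177]), 'grip_force': 0.0, 'opening': 0.08519198047393263}
```

View pics/scene0.png

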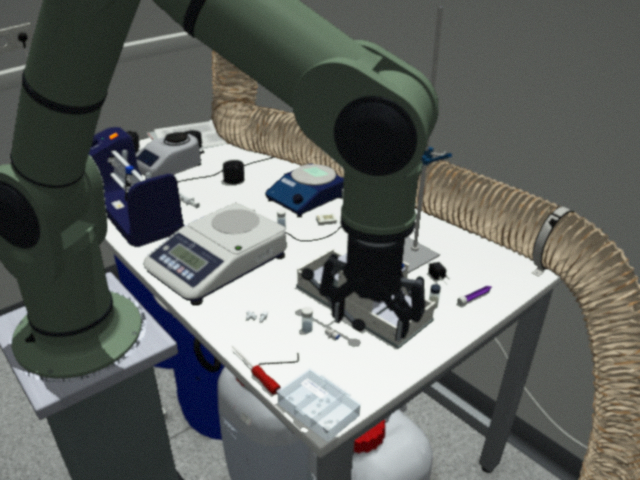

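View pics/top0.png

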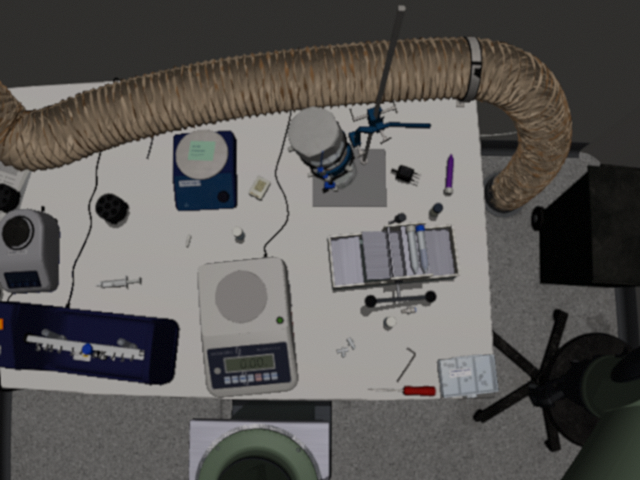

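The top view shows the sorter around (393,256), its pads at (371,301) and (431,297), and the tubes at about (408,250) and (420,250). The stirrer, vials and clamp stand lie around it.

Run:
```python
from h import *
s=dict(np.load("top0.npz")); w=cloud(s); im=s["pixels"]
c=im[190:345,310:480]; cv2.imwrite("pics/c1.png",cv2.resize(c,None,fx=4.5,fy=3.8,interpolation=cv2.INTER_CUBIC))
for (u,v) in [(371,301),(431,297),(393,256),(374,256),(345,262),(440,250),(408,250),(420,250),(389,323),(436,210),(400,218)]:
    print(u,v,w[v,u].round(3), np.nanmedian(w[v-1:v+2,u-1:u+2].reshape(-1,3),0).round(3))
# dark blobs near pads
g=im.max(2); m=((g<60)).astype(np.uint8); m[:285]=0;m[315:]=0;m[:,:355]=0;m[:,445:]=0
n,l,st,ce=cv2.connectedComponentsWithStats(m)
for i in range(1,n): print(st[i],ce[i].round(1),np.nanmedian(w[l==i],0).round(4),np.nanmax(w[l==i],0).round(3))
# sorter footprint: points 0.035<z<0.12 
roi=np.zeros((480,640),bool); roi[215:295,322:465]=1
sel=roi&(w[...,2]>0.03)&(w[...,2]<0.13)&(g>70)
print(cv2.minAreaRect(w[sel][:,:2].astype(np.float32)))
hi=sel&(w[...,2]>0.104)&(w[...,2]<0.114)
print(cv2.minAreaRect(w[hi][:,:2].astype(np.float32)),hi.sum())
```

```text
371 301 [ 0.419 -0.247  0.101] [ 0.419 -0.247  0.098]
431 297 [ 0.431 -0.387  0.047] [ 0.431 -0.387  0.048]
393 256 [ 0.521 -0.301  0.066] [ 0.521 -0.301  0.068]
374 256 [ 0.518 -0.257  0.086] [ 0.518 -0.257  0.083]
345 262 [ 0.513 -0.196  0.026] [ 0.513 -0.196  0.028]
440 250 [ 0.541 -0.417  0.028] [ 0.541 -0.417  0.028]
408 250 [ 0.529 -0.329  0.101] [ 0.529 -0.329  0.1  ]
420 250 [ 0.527 -0.352  0.113] [ 0.527 -0.352  0.11 ]
389 323 [ 0.374 -0.291  0.056] [ 0.374 -0.291  0.055]
436 210 [ 0.629 -0.405  0.057] [ 0.629 -0.405  0.055]
400 218 [ 0.596 -0.311  0.117] [ 0.596 -0.311  0.117]
[355 285  33   3  55] [368.3 285.8] [ 0.4601 -0.2472  0.0091] [ 0.463 -0.219  0.02 ]
[365 291  71  17 353] [399.5 298.9] [ 0.4258 -0.3109  0.0702] [ 0.445 -0.234  0.106]
((0.5208748579025269, -0.30503058433532715), (0.16846585273742676, 0.2946200370788574), 1.164843201637268)
((0.5377291440963745, -0.3267391324043274), (0.1382284015417099, 0.09238410741090775), 5.082812786102295) 641
```

View pics/c1.png

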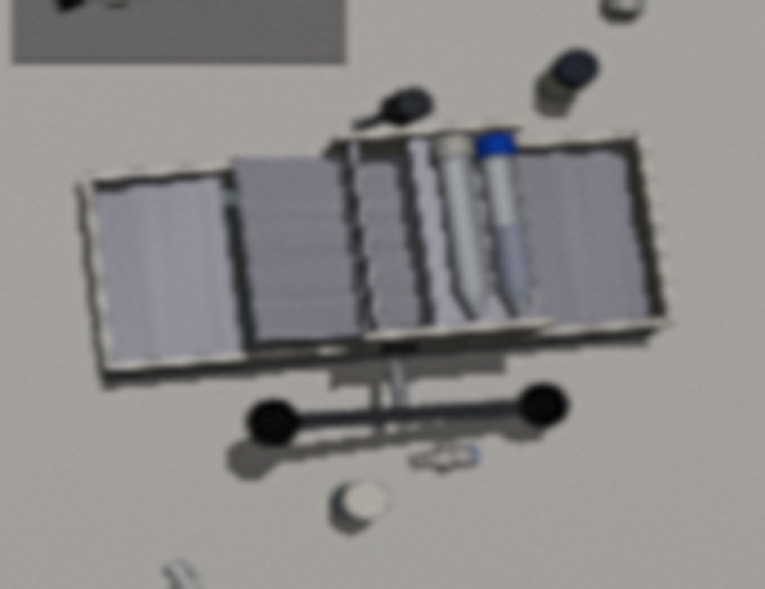

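The crop shows the left pad raised (273,422) and the right pad low (543,405). The tubes lie on the shelf at (465,230) white and (507,230) blue. Next I fix the sorter frame from the plate corners and pads.

```bash
cat >> h.py <<'E'
def ray(s,uv,z):
    p=cv2.undistortPoints(np.array([[uv]],float),s["K"],s["D"])[0,0]
    R=np.array(s["R"]);c=-R.T@np.array(s["t"]).ravel(); d=R.T@np.r_[p,1]
    return c+d*(z-c[2])/d[2]
E
python3 - <<'E'
from h import *
s=dict(np.load("top0.npz")); im=s["pixels"]
# corners of low plates (tops z=.047) : FL, BL, BR, FR
cr=[ray(s,(310+u/4.5-.4,190+v/3.8-.4),.047)[:2] for u,v in [(102,370),(82,180),(638,136),(663,322)]]
cr=np.array(cr); print(cr.round(4), "mean",cr.mean(0).round(4))
print([np.linalg.norm(cr[i]-cr[(i+1)%4]).round(4) for i in range(4)])
d=(cr[0]+cr[1]-cr[2]-cr[3])/2; print("yaw",np.arctan2(-d[0],d[1]))
def cen(m,z):
    n,l,st,ce=cv2.connectedComponentsWithStats(m.astype(np.uint8)); i=1+st[1:,4].argmax(); return ray(s,ce[i],z),ce[i],st[i,4]
g=im.max(2)<45
m=cv2.morphologyEx((im.max(2)<50).astype(np.uint8),cv2.MORPH_OPEN,cv2.getStructuringElement(cv2.MORPH_ELLIPSE,(7,7)))
a=m.copy();a[:]=0;a[288:312,358:385]=m[288:312,358:385];print("L",cen(a,.098))
a[:]=0;a[285:310,418:445]=m[285:310,418:445];print("R",cen(a,.047))
yaw=np.arctan2(-d[0],d[1]);
E
```

```text
[[ 0.454  -0.1664]
 [ 0.5678 -0.1567]
 [ 0.5954 -0.4413]
 [ 0.4821 -0.4486]] mean [ 0.5248 -0.3033]
[np.float64(0.1142), np.float64(0.286), np.float64(0.1135), np.float64(0.2836)]
yaw 0.09799746311339738
L (array([ 0.41878496, -0.2461134 ,  0.098     ]), array([370.5257732 , 301.31958763]), np.int32(97))
R (array([ 0.43193771, -0.38411353,  0.047     ]), array([429.57303371, 296.73033708]), np.int32(89))
```

>>> servo_tool --targets "1 27 -23 7 0 0 -7; 1 55 -45 15 0 0 -14; 1 82 -68 22 0 0 -21; 1 110 -90 30 0 0 -28; 1 137 -113 37 0 0 -35; 1 164 -136 44 0 0 -42; 1 192 -158 52 0 0 -49; 1 219 -181 59 0 0 -56; 1 247 -203 67 0 0 -63; 1 274 -226 74 0 0 -70.5"

```text
clock: 1.1
tool_pos: [0.4179, -0.2435, 0.3303]
orientation: [-0.0, 0.67, 0.743, 0.0]
ft_force: [1.2, -0.8, -0.9]
opening: 0.0
grip_force: 0.0
```

>>> servo_tool --targets "1 0 0 0 0 0 0; 1 0 0 0 0 0 0; 1 0 0 0 0 0 0"

```text
clock: 1.4
tool_pos: [0.4172, -0.2456, 0.3307]
orientation: [-0.0, 0.672, 0.74, -0.0]
ft_force: [-0.1, -0.1, 0.3]
opening: 0.0001
grip_force: 0.0
```

Run:
```python
from h import *
from scipy.spatial.transform import Rotation as Ro
s=snap("top"); w=cloud(s); S=monitor.state()
print({k:np.round(S[k],3) for k in("clock","joint_positions","tool_pos","orientation","ft_force","opening")})
print(Ro.from_quat(S["orientation"],scalar_first=True).as_matrix().round(3))
c=snap("scene");im=c["pixels"][200:400,250:500];cv2.imwrite("pics/s1.png",cv2.resize(im,None,fx=3,fy=3,interpolation=cv2.INTER_CUBIC))
```

```text
{'clock': np.float64(1.45), 'joint_positions': array([ 0.723,  0.428, -0.401,  2.019,  0.244,  0.74 ,  0.269]), 'tool_pos': array([ 0.417, -0.246,  0.331]), 'orientation': array([ 0.   ,  0.672,  0.74 , -0.   ]), 'ft_force': array([ 0.568, -0.142, -0.664]), 'opening': np.float64(-0.0)}
[[-0.096  0.995 -0.   ]
 [ 0.995  0.096 -0.   ]
 [-0.    -0.    -1.   ]]
```

View pics/s1.png

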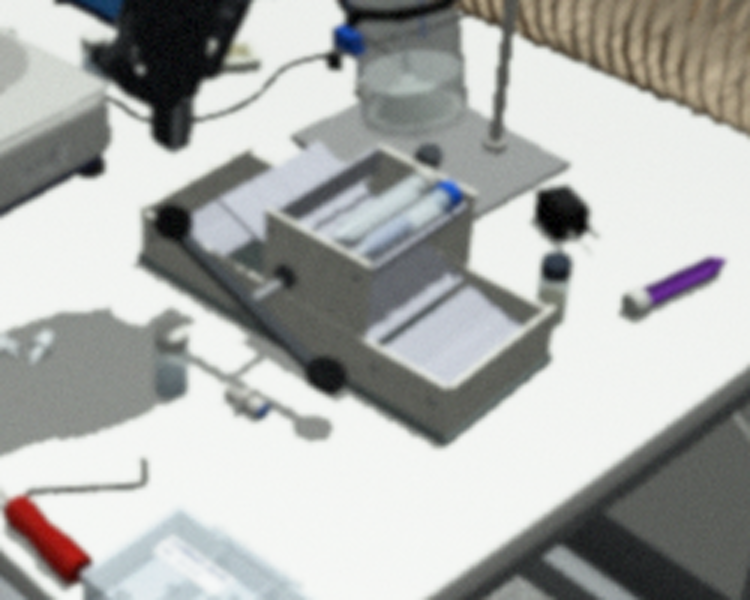

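The picture shows the shut fingertips (172,140) directly above the raised left pad (172,220), and the way down is free. I'll press now.

>>> servo_tool --targets "1 1 0 25 0 0 0; 1 2 0 45 0 0 0; 1 3 0 56 0 0 0; 1 4 0 64 0 0 0; 1 4 0 72 0 0 0; 1 4 0 80 0 0 0; 1 4 0 88 0 0 0; 1 4 0 95 0 0 0; 1 4 0 100 0 0 0; 1 4 0 103 0 0 0"

```text
clock: 2.5
tool_pos: [0.4172, -0.2408, 0.2273]
orientation: [-0.0, 0.671, 0.741, -0.0]
ft_force: [-0.4, -0.1, -0.3]
opening: 0.0006
grip_force: 0.0
```

>>> servo_tool --targets "1 0 0 2 0 0 0; 1 0 0 2 0 0 0; 1 0 0 -20 0 0 0; 1 0 0 -50 0 0 0; 1 0 0 -80 0 0 0; 1 0 0 -100 0 0 0; 1 0 0 -110 0 0 0; 1 0 0 -110 0 0 0"

```text
clock: 3.3
tool_pos: [0.4173, -0.241, 0.3386]
orientation: [0.001, 0.672, 0.741, 0.0]
ft_force: [0.8, 0.2, -0.0]
opening: -0.0
grip_force: 0.0
```

Run:
```python
from h import *
c=snap("scene");im=c["pixels"][200:400,250:500];cv2.imwrite("pics/s2.png",cv2.resize(im,None,fx=3,fy=3,interpolation=cv2.INTER_CUBIC))
print(monitor.state()["tool_pos"])
```

```text
[ 0.41705764 -0.24090439  0.33758713]
```

View pics/s2.png

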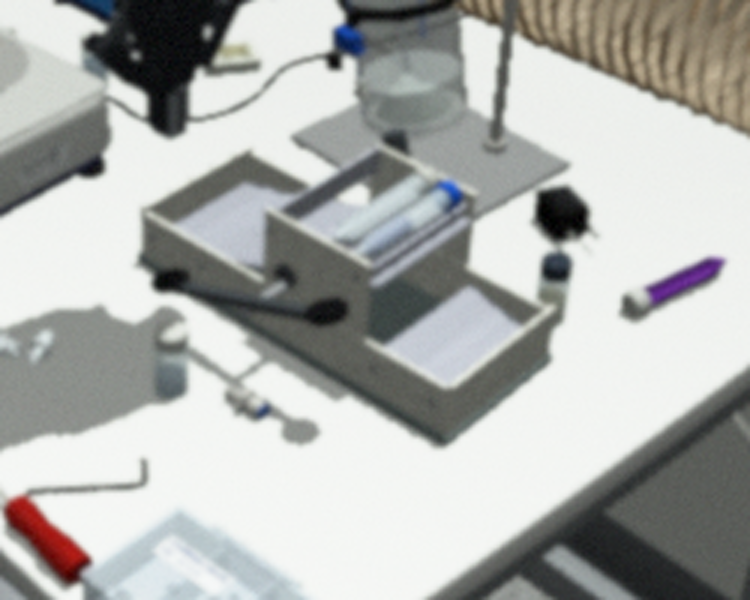

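The gate is tipped left: left pad low (170,280), right pad raised (325,310), tubes still on the shelf. Next I check the tip height from the depth image.

Run:
```python
from h import *
c=snap("scene");w=cloud(c);p=monitor.state()["tool_pos"]
m=(np.hypot(w[...,0]-p[0],w[...,1]-p[1])<.03)&(w[...,2]>.11)&(w[...,2]<.25)&(c["pixels"].max(2)<70)
q=w[m];z=np.sort(q[:,2]);print(len(q),z[:20].round(4),p)
lo=q[q[:,2]<.2]
y=.097;d=lo[:,:2]-p[:2];print("sorter-x ext",np.percentile(d@[np.cos(y),np.sin(y)],[2,98]),"sorter-y",np.percentile(d@[-np.sin(y),np.cos(y)],[2,98]))
vv,uu=np.where(m);i=vv.argmax();
for v in sorted(set(vv))[-5:]: print(v,uu[vv==v].min(),uu[vv==v].max(),np.median(w[v,uu[vv==v]],0).round(4))
y=.097;C=np.array([.525,-.303])
for n,a,b in(("start",0,-.095),("lip",0,-.064),("end",0,-.022)): print(n,(C+a*np.array([np.cos(y),np.sin(y)])+b*np.array([-np.sin(y),np.cos(y)])).round(4))
# vials/plates check: heights of outer tube top
```

```text
523 [0.1671 0.1703 0.1714 0.1716 0.1717 0.1721 0.1724 0.1726 0.173  0.173
 0.1731 0.1741 0.1741 0.1746 0.1748 0.1749 0.1749 0.1751 0.1752 0.1755] [ 0.41695332 -0.24082822  0.33702213]
sorter-x ext [-0.01438057  0.00425155] sorter-y [-0.01454571  0.00262099]
240 299 310 [ 0.4092 -0.2489  0.1796]
241 300 310 [ 0.4098 -0.25    0.1775]
242 301 309 [ 0.4087 -0.2502  0.1752]
243 302 309 [ 0.4107 -0.2498  0.1723]
244 304 307 [ 0.41   -0.2514  0.1715]
start [ 0.5342 -0.3976]
lip [ 0.5312 -0.3667]
end [ 0.5271 -0.3249]
```

>>> servo_tool --targets "1 -30 18 0 0 0 0; 1 -60 37 0 0 0 0; 1 -90 55 0 0 0 0; 1 -120 73 0 0 0 0; 1 -150 91 0 0 0 0; 1 -167 101 0 0 0 0; 1 -167 101 20 0 0 0; 1 -167 101 45 0 0 0; 1 -167 101 61 0 0 0; 1 -167 101 61 0 0 0"

```text
clock: 4.4
tool_pos: [0.5335, -0.3965, 0.2734]
orientation: [-0.002, 0.671, 0.741, -0.0]
ft_force: [-0.8, 0.0, -0.5]
opening: 0.0001
grip_force: 0.0
```

>>> servo_tool --targets "1 0 0 0 0 0 0; 1 0 0 0 0 0 0"

```text
clock: 4.6
tool_pos: [0.5344, -0.3972, 0.2777]
orientation: [0.001, 0.671, 0.741, 0.0]
ft_force: [-0.1, -0.6, 0.3]
opening: -0.0001
grip_force: 0.0
```

Run:
```python
from h import *
c=snap("scene");im=c["pixels"][200:400,250:500];cv2.imwrite("pics/s3.png",cv2.resize(im,None,fx=3,fy=3,interpolation=cv2.INTER_CUBIC))
p=monitor.state()["tool_pos"];y=.097;d=p[:2]-[.525,-.303]
print(p.round(4),d@[np.cos(y),np.sin(y)],d@[-np.sin(y),np.cos(y)])
w=cloud(c)
m=(np.hypot(w[...,0]-p[0],w[...,1]-p[1])<.03)&(w[...,2]>.06)&(w[...,2]<.2)&(c["pixels"].max(2)<70)
print(np.sort(w[m][:,2])[:12].round(4))
```

```text
[ 0.5344 -0.3972  0.2778] 0.00018821747766105407 -0.09466509054161254
[0.1046 0.1073 0.1083 0.1084 0.1091 0.1094 0.11   0.1107 0.111  0.111
 0.112  0.1122]
```

View pics/s3.png

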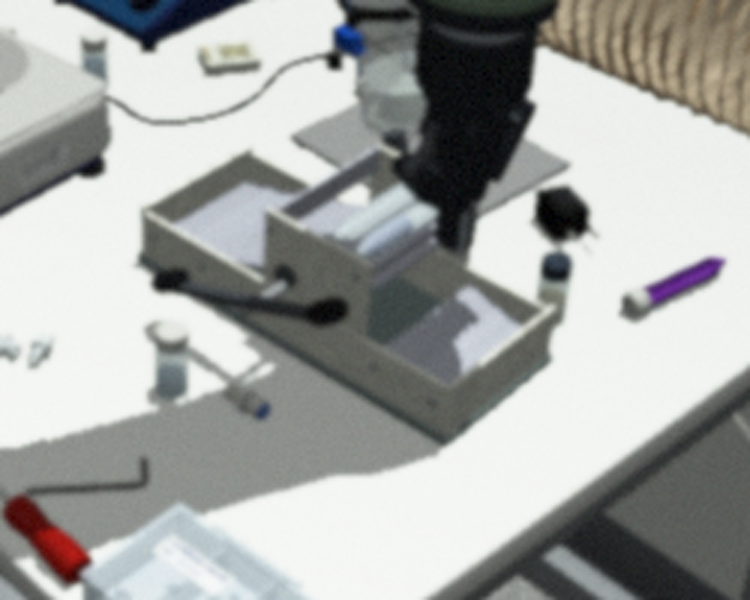

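The shut fingertips (455,245) are just outside the shelf lip at mid-length, clear of everything. Now the push left.

>>> servo_tool --targets "1 6 0 1 0 0 0; 1 11 0 1 0 0 0; 1 15 0 1 0 0 0; 1 19 0 1 0 0 0; 1 22 0 1 0 0 0; 1 25 0 1 0 0 0; 1 28 0 1 0 0 0; 1 31 0 1 0 0 0; 1 34 0 1 0 0 0; 1 37 0 1 0 0 0"

```text
clock: 5.65
tool_pos: [0.5304, -0.36, 0.2757]
orientation: [-0.0, 0.671, 0.741, 0.0]
ft_force: [-0.4, 0.3, 0.4]
opening: 0.0001
grip_force: 0.0
```

>>> servo_tool --targets "1 3 0 0 0 0 0; 1 6 0 0 0 0 0; 1 9 0 0 0 0 0; 1 12 0 0 0 0 0; 1 12 0 0 0 0 0; 1 12 0 0 0 0 0; 1 15 0 0 0 0 0; 1 18 0 0 0 0 0; 1 18 0 0 0 0 0; 1 18 0 0 0 0 0"

```text
clock: 6.65
tool_pos: [0.5287, -0.3423, 0.2757]
orientation: [0.0, 0.671, 0.741, 0.0]
ft_force: [0.8, 0.2, -0.7]
opening: 0.0001
grip_force: 0.0
```

Run:
```python
from h import *
c=snap("scene");a=cv2.resize(c["pixels"][210:350,280:450],None,fx=3,fy=3,interpolation=cv2.INTER_CUBIC)
cv2.imwrite("pics/s4.png",a)
p=monitor.state()["tool_pos"];y=.097;d=p[:2]-[.525,-.303]
print(p.round(4),d@[np.cos(y),np.sin(y)],d@[-np.sin(y),np.cos(y)])
```

```text
[ 0.5287 -0.3424  0.2757] -0.00015582132188600266 -0.03954788241249384
```

View pics/s4.png

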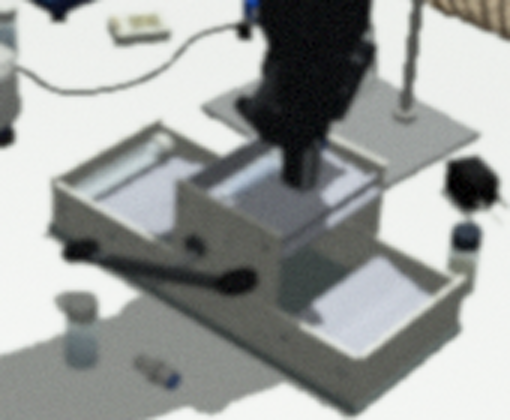

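The white-capped tube already lies in the left tray (125,165) and the blue one is still ahead of the finger (235,180). I'll finish the push.

>>> servo_tool --targets "1 3 0 0 0 0 0; 1 6 0 0 0 0 0; 1 9 0 0 0 0 0; 1 12 0 0 0 0 0; 1 14 0 0 0 0 0; 1 16 0 0 0 0 0; 1 18 0 0 0 0 0; 1 18 0 0 0 0 0; 1 18 0 0 0 0 0; 1 18 0 0 0 0 0"

```text
clock: 7.7
tool_pos: [0.5269, -0.3246, 0.2757]
orientation: [0.0, 0.672, 0.741, 0.0]
ft_force: [-0.1, -0.4, 0.1]
opening: -0.0
grip_force: 0.0
```

>>> servo_tool --targets "1 -5 0 0 0 0 0; 1 -5 0 -20 0 0 0; 1 -5 0 -50 0 0 0; 1 -5 0 -90 0 0 0; 1 -40 -20 -110 0 0 0; 1 -80 -40 -110 0 0 0; 1 -120 -60 -110 0 0 0; 1 -120 -60 -110 0 0 0; 1 -120 -60 -110 0 0 0; 1 -120 -60 -110 0 0 0"

```text
clock: 8.7
tool_pos: [0.4794, -0.4491, 0.3856]
orientation: [-0.0, 0.671, 0.741, 0.0]
ft_force: [0.3, 0.6, -0.0]
opening: 0.0
grip_force: 0.0
```

Run:
```python
from h import *
c=snap("scene");t=snap("top")
f=lambda i:cv2.resize(i,(400,400),interpolation=cv2.INTER_CUBIC)
cv2.imwrite("pics/s5.png",np.hstack([f(c["pixels"][210:370,280:440]),f(t["pixels"][190:345,315:470])]))
```

```text
(no output)
```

View pics/s5.png

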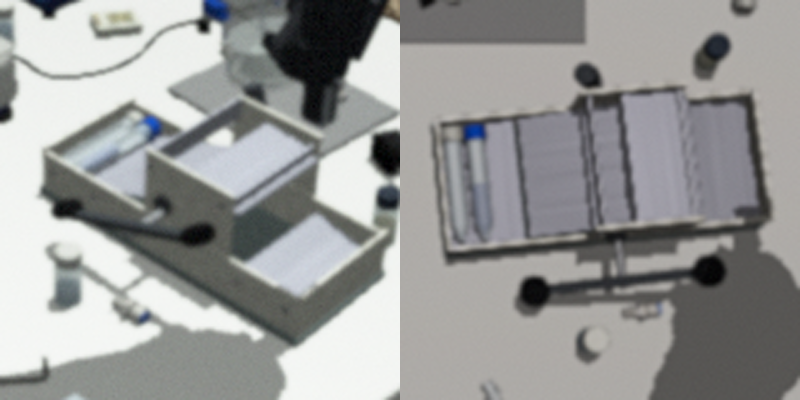

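Both tubes lie side by side in the left tray (top view (455,180) and (478,180)). The gate is tipped left, the vials and fitting stand as before, and the arm is clear.

```bash
python3 -c "
from station import bot
print(bot.close_job())"
```

```text
the job is handed in; nothing more can be done
None
```

The gate is tipped fully to the left and both tubes lie in the left tray; the vials and fitting in view stood as before, the arm was clear, and I handed the job in at about 9 s of robot time (no verdict was returned).

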